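# Turn the recipe binder's top divider over its rings

### The job

Turn the recipe binder to its next section: raise the uppermost plywood divider, the one with its tab at the far end of the right-hand pages, push it over the rings and press it gently down until it lies fully flat on the left-hand pages. Only push it with the fingers: do not pinch it or fling it over, leave the two dividers beneath it lying, and do not shift the jars, sugar pot, mate and whisk round about.

Things in the scene. Friction and masses are not known exactly. Their poses are not given: they have to be found in the camera images.
- crate: Low slatted bread crate, 270 x 290 x 55 mm, fixed, with an open ring binder fixed on top. Origin: centre of the crate's underside, on the slab. x runs along the spine to the far end of the pages, y to the left-hand pages, -y to the right-hand ones, z up. Crate and covers reach 154 mm either side of the spine: below the tabs, outside that, is free air down to the slab, 75 mm.
- rings (a point): Centre of the middle ring, 77 mm above the slab: a point on the axis about which all dividers turn; the axis runs along the crate's x. Three steel rings, 16 mm in radius, stand on the axis at x = -80, 0 and +80 mm.
- pages_left (a point): Middle of the top of the left-hand card stack, 75 mm above the slab: flat, 204 mm along the spine, 9 to 148 mm left of the axis.
- divider_top (a joint): Angle (rad) of the uppermost divider: 0 flat to the right, 1.57 upright, 3.14 (stop) flat on the left-hand cards; starts at 0 to 0.3. A stiff plywood board, 90 g, 4 mm thick, 210 mm along the spine, 6 to 154 mm from the axis, mid-plane through the axis. Snug on the rings: it stays at any angle it is left at; 1 to 2 N at the free edge turns it.
- tab_top (a point): Centre of the uppermost divider's index tab, half-way through its thickness: a tongue of the board, 56 mm along the spine, 154 to 180 mm from the axis, 70 mm from the board's middle towards the far end. The next tab begins 14 mm beside it. The point's axes are the crate's when the divider lies flat to the right, and turn with it.
- divider_mid (a joint): Angle of the second divider, a like board whose tab is at the middle of its length, lying 4.5 mm under the uppermost; 0 lying flat to the right. Stays where it is.
- divider_low (a joint): Angle of the third divider, a like board whose tab is at the near end, lying 9 mm under the uppermost; 0 lying flat to the right. Stays where it is.
- jar_near: amber glass jar with cork lid, 72 mm wide, 120 mm tall; loose, upright; origin at the centre of its foot.
- jar_left: clear glass jar with steel lid, 80 mm wide, 140 mm tall; loose, upright; origin at the centre of its foot.
- jar_far: clear glass jar with steel lid, 80 mm wide, 150 mm tall; loose, upright; origin at the centre of its foot.
- jar_small: amber glass jar with cork lid, 64 mm wide, 95 mm tall; loose, upright; origin at the centre of its foot.
- sugar_pot: white ceramic sugar pot with hinged lid and an ear, 96 mm wide, 100 mm tall; loose, upright; origin at the centre of its foot.
- mate: mate gourd with a steel straw, 76 mm wide, 117 mm tall; loose, upright; origin at the centre of its foot.
- whisk: Stainless steel balloon whisk, 280 mm long, 58 mm thick, lying loose on the slab along the left side of the crate; origin on the slab under its middle, x along it.

How it is judged:
On the way, in this order (a step that is already met when the one before it is completed fails the run):
1. the top divider stands about upright (value of joint divider_top between 1.3 and 2.2 rad), for 0.1 s.
2. the top divider lies flat on the left-hand pages (value of joint divider_top above 3.07 rad), for 0.2 s.
At the end, for the whole second after the job is handed in: The top divider lies flat on the left-hand pages, within 0.07 rad (4 degrees); the other two lie flat on the right-hand side (within 0.06 rad) (value of joint divider_top above 3.07 rad and value of joint each of divider_mid, divider_low below 0.06 rad); the robot touches nothing.
It fails at once if another divider is raised by more than 0.15 rad (value of joint any of divider_mid, divider_low above 0.15 rad).
It fails at once if the divider is pinched or forced (more than 35 N from the fingers) (contact force between the fingers and divider_top above 35 N).
It fails at once if the divider is flung (faster than 5 rad/s) (velocity of joint divider_top above 5 rad/s or velocity of joint divider_top below -5 rad/s).
It fails at once if a bystander is shifted or lifted by more than 20 mm (distance of any of jar_near, jar_left, jar_far, jar_small, sugar_pot, mate, whisk from where it was at the start of the episode above 0.02 m).
It fails at once if a jar, the sugar pot or the mate is tipped by more than 0.35 rad (angle between any of jar_near, jar_left, jar_far, jar_small, sugar_pot, mate's own z axis and vertical above 0.35 rad).
It also fails if it takes over 53 s, if anything falls off the work surface, if the arm or the gripper's body presses on something with over 40 N, if the wrist force passes 120 N, or if a joint passes its speed limit or range.

### The arm

A 6-joint arm with a two-finger parallel gripper is mounted at the origin on the work surface. World frame = base frame: x ahead of the robot, y to its left, z up, the work surface at z = 0. Lengths are in m, angles in rad, forces in N, time in s.
With the tool pointing down it reaches from about 0.35 to 0.85 m from the base axis. Payload 8.1 kg.
Tool frame: the origin (TCP) lies between the finger pads; the fingertips stand 14 mm ahead of it and the grasp point (between the pads) lies 5 mm behind it (robot.tip_reach is the z of the fingertips in the tool frame, in m); z points along the fingers, y is the line along which they close (so a half turn about z gives the same grasp; the last joint's range is limited). The gripper opens to 93 mm and grips with 3 to 60 N. Pads are 15 mm wide; open, the fingers measure 128 mm over their backs; the gripper's body (75 mm by 188 mm) begins 65 mm behind the grasp point.
Start: joints at [-0.085, 0.13, 1.488, -0, 1.523, -0.085], TCP at [0.6, 0, 0.233] pointing down, gripper open.
Joint ranges: [-2.96, 2.96], [-0.89, 2.26], [0.02, 2.5], [-1.34, 4.48], [0, 2.73], [-2.66, 2.66]. Speed limits (rad/s): [2.39, 2.39, 2.79, 3.14, 3.14, 3.14].

### API

Orientations are given as a rotation vector (axis times angle).
In Python, from plant import robot gives the robot as it stands. The module is installed in compiled form; this text tells all that it offers.
- The arm moves only by the shell command python3 -m handwheel 'ROWS' [FORCE]. ROWS is JSON, a list of rows, each a list of 7 numbers: the closure, from -1 (fully open) to 1 (shut), then the shift along the tool's x, y, z each as a share of 100 cm, from -1 to 1, then the turn, a rotation vector about the tool's x, y, z each as a share of 180 degrees, from -1 to 1. In form: [[grip, tx, ty, tz, rx, ry, rz], ...]. A call has 1 to 20 rows; each row is the pose to reach, as a shift and turn from the pose commanded when the call began, along the tool's axes at that moment, turning the shorter way round; what a row does not reach only later rows make up. A row lasts 1/8 s, in which the tool goes at most 62.5 mm and 10.7 degrees, less where a joint would pass 70% of its speed; a pose out of reach is approached as far as the arm can. A call with a number of a shift or a turn outside -1 to 1 is refused whole. A call with a gripper value outside its range is refused whole. The fingers move at their own pace and stop on an object; FORCE is the grip in N (left out, the last holds). Time passes only in rows, so rows that repeat a pose let the fingers close. It gives the time, the measured TCP pose, the force, the opening and the grip force at its end, in the units of the state.
- robot.read_state(): the state, without advancing time (a new reading comes with each control period).
- robot.read_camera(name): name is "scene" or "side" or "wrist"; returns a dict with "frame" (420x560x3 uint8, red, green, blue), "fx", "fy", "cx", "cy" (pixels), "k1" (the pictures are not rectified: a ray, as slopes to the right and down, at radius r is drawn at 1 + k1 r^2 times it, then the intrinsics apply), "rvec" (rotation vector, rad) and "tvec" (3), from world to camera coordinates, as OpenCV has them; the wrist camera has in their place "T_tool_cam" (4x4, takes a point from camera to tool coordinates, whose origin is the TCP and whose axes are the flange's). Camera axes: x right, y down, z forward; pixel columns grow to the right and rows downward; lengths in m; the calibration is good to about 2 mm. A picture is of the moment at which its call begins: read the wrist's pose just before it. There is no depth.
- robot.close_job(): hands the job in; it is judged then, once.
Trained networks look in a picture, given as the dict that the camera call returned (one of the last four; its "shot" number tells which), for a name from the list of things; names that differ only in an ending like _2 or _b are one class to them, and where a whole thing is asked for, a point or a joint stands for the part that bears it (a point fixed in the world has none). Each returns a list of dicts, best first, with "conf" (0 to 1); they miss things now and then, are a little off and sometimes report something else, mostly with a low value. They report only what shows in the picture. A call takes as long as a camera call.
- robot.regions_of(picture, name): "mask" (420x560 bool, what is visible of it) and "rect" ([left, top, right, bottom] in pixels, round what is visible of it).
The state is a dict: "t": time; "q": joint angles; "dq": joint speeds; "joint_torque": joint torques, N m; "tool_pos": TCP position; "orientation": TCP orientation; "force": force on the tool from outside, world axes, zero at the start; "wrist_torque": the same for the moment, N m; "opening": finger opening in m; "gripper_force": force on a finger pad.
Only numpy, scipy, OpenCV 4.12 (cv2) and the standard library are available. Lean on these libraries where they do the work, as an engineer would, in place of code of your own. Each camera call takes 0.05 s, during which the arm holds its last target. There are 200 camera calls.

## Working session

There is one attempt and no reset: what is moved stays moved. The work goes in short steps, Python scripts to look and compute and a shell command to move; the robot and the scene stay as the last step left them, time stands still between calls to the robot, and variables do not carry over. Pictures are saved under pics/ and viewed, at most 10 in all, crops included, and the job is handed in when it is done.

```bash
mkdir -p pics; cat > h.py <<'E'
import numpy as np, cv2
from plant import robot
from scipy.spatial.transform import Rotation as R
def K(p): return np.array([[p["fx"],0,p["cx"]],[0,p["fy"],p["cy"]],[0,0,1.]]), np.array([p["k1"],0,0,0,0.])
def ext(p,st=None):
    if "rvec" in p: return R.from_rotvec(np.ravel(p["rvec"])).as_matrix(), np.ravel(p["tvec"])
    T=np.eye(4);T[:3,:3]=R.from_rotvec(st["orientation"]).as_matrix();T[:3,3]=st["tool_pos"]
    M=np.linalg.inv(T@np.array(p["T_tool_cam"])); return M[:3,:3],M[:3,3]
def onplane(p,uv,z,st=None):
    k,d=K(p);Rm,t=ext(p,st)
    n=cv2.undistortPoints(np.array(uv,float).reshape(-1,1,2),k,d).reshape(-1,2)
    r=np.c_[n,np.ones(len(n))]@Rm; c=-Rm.T@t
    return c+r*((z-c[2])/r[:,2])[:,None]
def proj(p,X,st=None):
    k,d=K(p);Rm,t=ext(p,st)
    return cv2.projectPoints(np.array(X,float).reshape(-1,3),cv2.Rodrigues(Rm)[0],t,k,d)[0].reshape(-1,2)
E
python3 - <<'E'
from h import *
for n in ("scene","side","wrist"):
    st=robot.read_state();p=robot.read_camera(n)
    cv2.imwrite(f"pics/{n}0.png",p["frame"][:,:,::-1])
    for nm in ("crate","divider_top","tab_top","divider_mid","jar_near","jar_left","jar_far","jar_small","sugar_pot","mate","whisk"):
        for r in robot.regions_of(p,nm)[:1]:
            m=r["mask"];print(n,nm,round(r["conf"],2),np.round(r["rect"]),m.sum(),end=" ")
            if n!="wrist":
                x0,y0,x1,y1=r["rect"];print(np.round(onplane(p,[(x0+x1)/2,y1],0)[0],3),end="")
            print()
print(st)
E
```

```text
scene crate 0.97 [152. 120. 320. 259.] 12716 [ 0.68   0.063 -0.   ]
scene divider_top 0.75 [150. 115. 254. 203.] 3401 [ 0.631 -0.111  0.   ]
scene tab_top 0.8 [149. 118. 255. 206.] 3328 [ 0.636 -0.105  0.   ]
scene divider_mid 0.68 [158. 141. 196. 192.] 155 [ 0.65  -0.183  0.   ]
scene jar_near 0.6 [174.  91. 202. 121.] 723 [ 0.468 -0.366  0.   ]
scene jar_left 0.94 [343. 198. 388. 268.] 2290 [0.503 0.283 0.   ]
scene jar_far 0.67 [146. 194. 191. 265.] 2297 [ 0.795 -0.033  0.   ]
scene jar_small 0.85 [189. 243. 225. 290.] 1247 [0.775 0.073 0.   ]
scene sugar_pot 0.62 [311. 264. 362. 317.] 2014 [0.634 0.311 0.   ]
scene mate 0.72 [370. 184. 404. 222.] 721 [0.372 0.247 0.   ]
scene whisk 0.66 [296. 176. 351. 272.] 561 [0.574 0.225 0.   ]
side crate 0.88 [236. 122. 358. 248.] 10505 [ 0.482  0.104 -0.   ]
side divider_top 0.83 [268. 125. 354. 180.] 3060 [ 0.551 -0.129 -0.   ]
side tab_top 0.87 [268. 125. 352. 180.] 3046 [ 0.552 -0.128 -0.   ]
side jar_near 0.63 [349. 106. 370. 153.] 954 [ 0.465 -0.3    0.   ]
side jar_left 0.73 [254. 251. 295. 318.] 2031 [0.447 0.292 0.   ]
side jar_far 
[... 696 characters left out ...]
.2, 'q': array([-8.53923127e-02,  1.30417924e-01,  1.48819574e+00,  3.36054262e-05,
        1.52302074e+00, -8.54109953e-02]), 'dq': array([ 7.01914850e-04,  1.55033211e-03, -8.02142557e-04,  8.04139196e-05,
       -7.41855759e-05,  9.96063005e-04]), 'joint_torque': array([ 6.04486977e-04, -5.59754741e+01, -4.92067158e+01,  7.65931606e-02,
        2.23572773e-02,  1.49567484e-05]), 'tool_pos': array([5.99998333e-01, 3.93421473e-05, 2.32626845e-01]), 'orientation': array([-2.22138463e+00, -2.22142257e+00,  1.91979887e-06]), 'force': array([-0.20266836, -0.03461183, -0.32141699]), 'wrist_torque': array([0.00096439, 0.00373683, 0.00703833]), 'gripper_force': 0.0, 'opening': 0.09275573207228191}
```

```bash
python3 -c "
import cv2
a=cv2.imread('pics/wrist0.png');cv2.imwrite('pics/w0.png',a)
b=cv2.resize(cv2.imread('pics/scene0.png')[80:330,110:430],(800,600)[:2] if 0 else (768,600),interpolation=cv2.INTER_CUBIC);cv2.imwrite('pics/s0.png',b)"
```

```text
(no output)
```

View pics/w0.png

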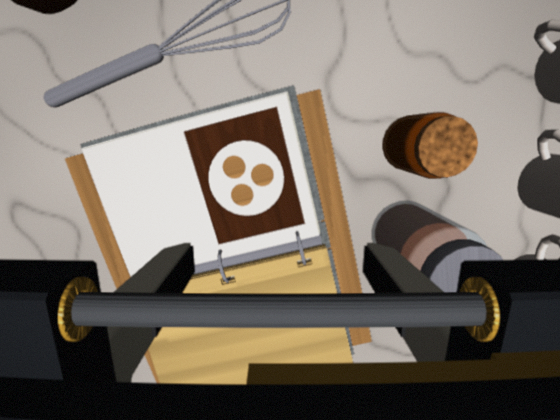

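View pics/s0.png

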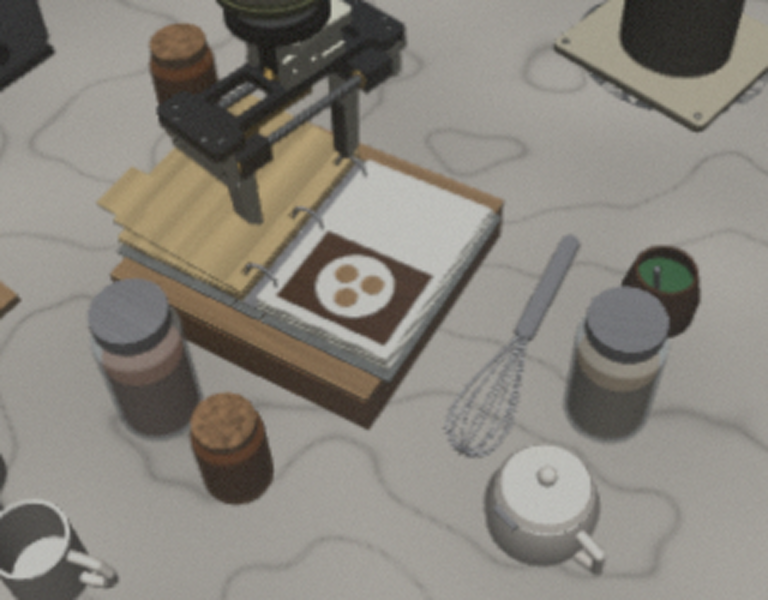

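The wrist picture shows the binder yawed about 15° beneath the open gripper. The left page corners are near (82,147), (293,88) and (322,236), and the crate corners near (320,90) and (66,158). The scene crop shows the rings at (357,165), (308,215) and (262,272), and the top tab around (115,190). Next I fit the crate pose and the divider angle.

```bash
cat >> h.py <<'E'
def c2w(c,X):
    X=np.atleast_2d(X).astype(float);a=c[2];s,k=np.sin(a),np.cos(a)
    return np.c_[c[0]+k*X[:,0]-s*X[:,1],c[1]+s*X[:,0]+k*X[:,1],X[:,2]]
def tabpts(th,P): # P: (x, r, n) of board, n normal offset
    P=np.atleast_2d(P); return np.c_[P[:,0],-P[:,1]*np.cos(th)+P[:,2]*np.sin(th),.077+P[:,1]*np.sin(th)+P[:,2]*np.cos(th)]
E
python3 - <<'E'
from h import *
from scipy.optimize import least_squares as ls
st=robot.read_state();w=robot.read_camera("wrist");s=robot.read_camera("scene")
X=np.array([[-.102,.148,.075],[.102,.148,.075],[.102,.009,.075],[.135,.145,.055],[-.135,.145,.055]])
uv=np.array([[82,147],[293,88],[322,236],[319,90],[66,158]])
f=lambda c:(proj(w,c2w(c,X),st)-uv).ravel()
o=ls(f,[.6,0,.25],loss="soft_l1");c=o.x
print("crate",c,np.round(o.fun.reshape(-1,2),1))
cr=lambda u:np.array(u)/2.4+[110,80]
print("ring proj crop",np.round((proj(s,c2w(c,[[x,0,.093] for x in(-.08,0,.08)]))-[110,80])*2.4))
T=[[.042,.18,0],[.098,.18,0],[.105,.006,.002],[-.105,.154,.002]]
for th in (0,.1,.2,.3):
    print(th,np.round((proj(s,c2w(c,tabpts(th,T)))-[110,80])*2.4).tolist())
np.save("c.npy",c)
for n in ("jar_far","jar_near","jar_small"):
    for r in robot.regions_of(s,n)[:1]:
        x0,y0,x1,y1=r["rect"];P=onplane(s,[(x0+x1)/2,(y0)+ (x1-x0)/4],{"jar_far":.15,"jar_near":.12,"jar_small":.095}[n])[0]
        a=c[2];d=P[:2]-c[:2];print(n,P,"crate",np.array([[np.cos(a),np.sin(a)],[-np.sin(a),np.cos(a)]])@d)
E
```

```text
crate [ 0.54702385 -0.0664702   0.23702125] [[ 0.2  0.5]
 [-2.2  4.4]
 [ 0.2 -0.9]
 [ 5.2 -0.4]
 [-0.5 -0.6]]
ring proj crop [[348. 158.]
 [304. 210.]
 [255. 267.]]
0 [[133.0, 183.0], [97.0, 220.0], [236.0, 293.0], [239.0, 102.0]]
0.1 [[130.0, 171.0], [94.0, 208.0], [236.0, 292.0], [238.0, 92.0]]
0.2 [[129.0, 159.0], [92.0, 196.0], [237.0, 292.0], [238.0, 82.0]]
0.3 [[128.0, 148.0], [91.0, 185.0], [237.0, 292.0], [239.0, 72.0]]
jar_far [ 0.7360899  -0.05036946  0.15      ] crate [ 0.18756068 -0.02874367]
jar_near [ 0.48727151 -0.31848679  0.12      ] crate [-0.11725732 -0.23094031]
jar_small [0.73756344 0.05077026 0.095     ] crate [0.21274145 0.06922236]
```

```bash
cat >> h.py <<'E'
def tool_target(c,C,tilt): # C: upper-inner fingertip corner in crate coords; tilt from vertical toward crate +y
    a=c[2];ex=np.array([np.cos(a),np.sin(a),0]);ey=np.array([-np.sin(a),np.cos(a),0]);ez=np.array([0,0,1.])
    d=ey*np.sin(tilt)-ez*np.cos(tilt);n=np.cross(ex,d)
    return c2w(c,C)[0]-robot.tip_reach*d-.0075*n, np.c_[n,ex,d]
def rel(T,st=None):
    st=st or robot.read_state();Rc=R.from_rotvec(st["orientation"]).as_matrix()
    return np.round(np.r_[Rc.T@(T[0]-st["tool_pos"]),R.from_matrix(Rc.T@T[1]).as_rotvec()/np.pi],4)
E
python3 - <<'E'
from h import *
c=np.load("c.npy")
print(robot.tip_reach)
for C in ([.07,-.235,.24],[.07,-.235,.14]):
    T=tool_target(c,C,np.pi/4);print(T[0],rel(T))
E
```

```text
0.014
[ 0.67381644 -0.29324118  0.24459619] [-0.2933  0.0738 -0.0119  0.0296  0.2488 -0.0715]
[ 0.67381644 -0.29324118  0.14459619] [-0.2933  0.0738  0.0881  0.0296  0.2488 -0.0715]
```

```bash
python3 -m handwheel '[[1,-0.06,0.015,-0.02,0.006,0.05,-0.014],[1,-0.12,0.03,-0.02,0.012,0.1,-0.029],[1,-0.18,0.045,-0.02,0.018,0.15,-0.043],[1,-0.24,0.06,-0.015,0.024,0.2,-0.057],[1,-0.293,0.074,-0.012,0.03,0.249,-0.0715],[1,-0.293,0.074,-0.012,0.03,0.249,-0.0715],[1,-0.293,0.074,0.04,0.03,0.249,-0.0715],[1,-0.293,0.074,0.088,0.03,0.249,-0.0715],[1,-0.293,0.074,0.088,0.03,0.249,-0.0715]]' 5
python3 - <<'E'
from h import *
c=np.load("c.npy")
print(rel(tool_target(c,[.07,-.235,.14],np.pi/4)))
st=robot.read_state();print(st["q"])
w=robot.read_camera("wrist");s=robot.read_camera("scene");e=robot.read_camera("side")
np.save("st1.npy",np.r_[st["tool_pos"],st["orientation"]])
cv2.imwrite("pics/w1.png",w["frame"][:,:,::-1])
a=cv2.resize(s["frame"][80:280,110:310,::-1],(400,400),interpolation=3)
b=cv2.resize(e["frame"][80:280,200:400,::-1],(400,400),interpolation=3)
cv2.imwrite("pics/se1.png",np.hstack([a,b]))
E
```

```text
t: 3.18
tool_pos: [0.6713, -0.2914, 0.1358]
orientation: [-1.512, -1.91, -0.625]
force: [-0.8, -0.0, -0.1]
opening: 0.0073
gripper_force: 0.0
[ 0.0047  0.0019 -0.0078 -0.0022 -0.0039 -0.0026]
[-0.69306682  1.30810554  0.19553695  0.57071901  2.24399756 -0.70339327]
```

View pics/w1.png

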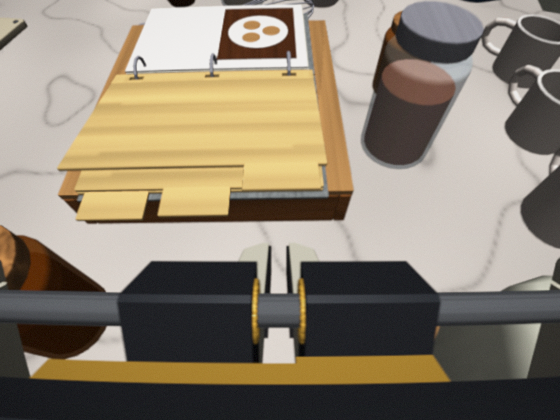

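View pics/se1.png

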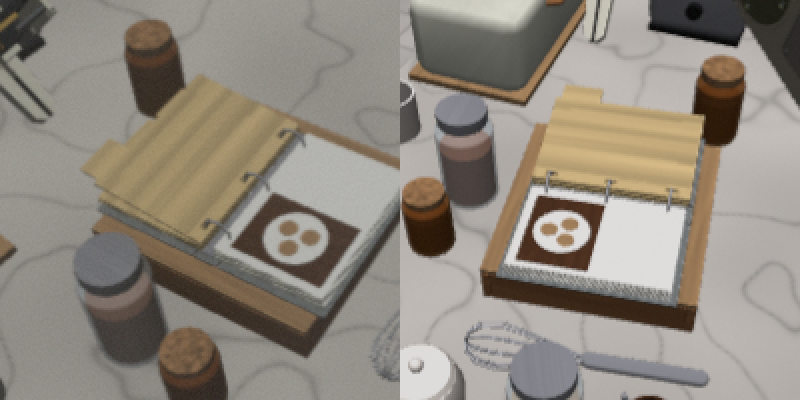

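The wrist picture shows the tabs separately: top tab outer edge (243,185)–(322,188), mid tab (158,214)–(229,214), low tab (80,217)–(144,217). The closed fingers at column 280 already line up with the top tab, and the scene and side crops agree on the tab and rings. I'll refine the fit with all the views.

```bash
python3 - <<'E'
from h import *
from scipy.optimize import least_squares as ls
v=np.load("st1.npy");st={"tool_pos":v[:3],"orientation":v[3:]}
w=robot.read_camera("wrist");s=robot.read_camera("scene");e=robot.read_camera("side")
S=lambda u:np.array(u)/2+[110,80]; E_=lambda u:np.array(u)/2+[200,80]
rings=[[x,0,.093] for x in(-.08,0,.08)]
fix=[(w,[[-.028,-.18,.0725],[.028,-.18,.0725],[-.098,-.18,.068],[-.042,-.18,.068]],[[158,214],[229,214],[80,217],[144,217]]),
 (w,rings,[[137,58],[211,55],[288,54]]),(s,rings,S([[293,130],[250,175],[207,222]])),(e,rings,E_([[272,190],[208,181],[150,172]]))]
tab=[(w,[[.042,.18,0],[.098,.18,0]],[[243,187],[322,189]]),(s,[[.042,.18,0],[.098,.18,0]],S([[112,142],[83,168]])),(e,[[.098,.18,0],[.042,.18,0]],E_([[165,88],[202,90]]))]
def f(q):
    return np.concatenate([(proj(p,c2w(q[:3],X),st)-u).ravel() for p,X,u in fix]+[(proj(p,c2w(q[:3],tabpts(q[3],X)),st)-u).ravel() for p,X,u in tab])
o=ls(f,[.547,-.066,.237,.15],loss="soft_l1")
print(o.x,np.round(f(o.x).reshape(-1,2),1).tolist())
np.save("c.npy",o.x)
c=o.x[:3];th0=o.x[3]
def Cth(x,th):
    E=tabpts(th,[[x,.18,-.002]])[0]
    if th<np.pi/4: return E+.018*np.array([0,.7071,-.7071])
    return tabpts(th,[[x,.162,-.002]])[0]
print("standoff",rel(tool_target(c,[.072,-.21,.045+.18*np.sin(th0)],np.pi/4)))
C=Cth(.072,th0);print(C)
print("under -12mm",rel(tool_target(c,C-[0,0,.012],np.pi/4)))
E
```

```text
[ 0.54505618 -0.06419555  0.24806363  0.13522562] [[0.5, -0.0], [-0.0, -1.1], [-3.7, 1.1], [-0.8, 0.1], [-1.1, -0.5], [0.7, -0.2], [0.9, -0.8], [-0.5, 0.6], [2.8, 0.1], [4.6, 0.4], [-1.1, 0.3], [-0.1, 0.3], [-1.2, 0.4], [0.1, 2.5], [-0.3, -0.7], [-1.2, -0.9], [-1.7, 1.5], [-0.5, -2.0], [0.1, -0.5]]
standoff [-0.0333  0.0011  0.0754  0.0033  0.002  -0.0012]
[ 0.072      -0.1658986   0.08655695]
under -12mm [ 0.0018  0.0007  0.1026  0.0033  0.002  -0.0012]
```

```bash
python3 -m handwheel '[[1,-0.03,0.001,0.03,0.003,0.002,-0.001],[1,-0.033,0.001,0.075,0.003,0.002,-0.001],[1,-0.033,0.001,0.075,0.003,0.002,-0.001],[1,-0.02,0.001,0.085,0.003,0.002,-0.001],[1,-0.01,0.001,0.095,0.003,0.002,-0.001],[1,0.002,0.001,0.103,0.003,0.002,-0.001],[1,0.002,0.001,0.103,0.003,0.002,-0.001]]'
cat >> h.py <<'E'
def Cth(x,th,tilt=np.pi/4,over=.018,rin=.162):
    E=tabpts(th,[[x,.18,-.002]])[0]
    if th<np.pi/2-tilt: return E+over*np.array([0,np.sin(tilt),-np.cos(tilt)])
    return tabpts(th,[[x,rin,-.002]])[0]
E
python3 - <<'E'
from h import *
q=np.load("c.npy");c=q[:3]
C=Cth(.072,q[3])
print("err",rel(tool_target(c,C-[0,0,.012],np.pi/4)))
for th in np.arange(.15,1.85,.1): print(round(th,2),rel(tool_target(c,Cth(.072,th),np.pi/4))[:3])
w=robot.read_camera("wrist");cv2.imwrite("pics/w2.png",w["frame"][:,:,::-1])
E
```

```text
t: 4.35
tool_pos: [0.6603, -0.2218, 0.0795]
orientation: [-1.505, -1.933, -0.625]
force: [0.4, 0.2, 0.2]
opening: 0.0006
gripper_force: 0.0
err [-0.0003 -0.001   0.0002  0.0004 -0.      0.    ]
0.15 [ 0.0103 -0.001  -0.0099]
0.25 [ 0.0252 -0.001  -0.02  ]
0.35 [ 0.041  -0.001  -0.0286]
0.45 [ 0.0576 -0.0009 -0.0355]
0.55 [ 0.0748 -0.0009 -0.0408]
0.65 [ 0.0925 -0.0009 -0.0443]
0.75 [ 0.1104 -0.0009 -0.046 ]
0.85 [ 0.1272 -0.0009 -0.046 ]
0.95 [ 0.1433 -0.0009 -0.0443]
1.05 [ 0.1592 -0.0009 -0.0411]
1.15 [ 0.1747 -0.0009 -0.0363]
1.25 [ 0.1896 -0.0009 -0.0299]
1.35 [ 0.2038 -0.0009 -0.0221]
1.45 [ 0.2171 -0.001  -0.0129]
1.55 [ 0.2295 -0.001  -0.0025]
1.65 [ 0.2407 -0.001   0.0092]
1.75 [ 0.2507 -0.001   0.0219]
```

View pics/w2.png

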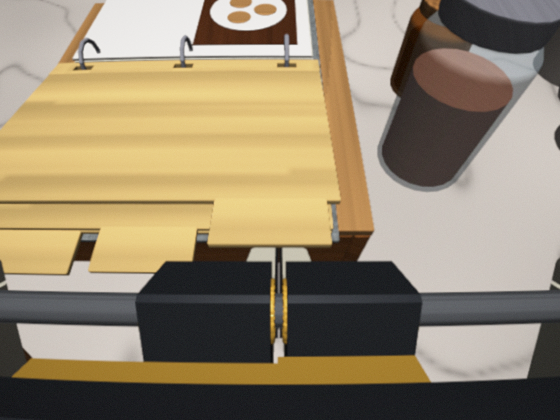

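The fingertips (columns 248–315, row 250) sit under the top tab (columns 210–330), clear of the mid tab, which ends at 197. I'll raise it a little and check.

```bash
python3 -m handwheel '[[1,0.005,-0.001,-0.005,0,0,0],[1,0.01,-0.001,-0.01,0,0,0],[1,0.018,-0.001,-0.015,0,0,0],[1,0.025,-0.001,-0.02,0,0,0],[1,0.033,-0.001,-0.024,0,0,0],[1,0.041,-0.001,-0.0286,0,0,0],[1,0.05,-0.001,-0.032,0,0,0],[1,0.0576,-0.001,-0.0355,0,0,0],[1,0.0576,-0.001,-0.0355,0,0,0]]'
python3 - <<'E'
from h import *
q=np.load("c.npy");c=q[:3]
for th in np.arange(.45,2.1,.1): print(round(th,2),rel(tool_target(c,Cth(.072,th),np.pi/4))[:3])
w=robot.read_camera("wrist");s=robot.read_camera("scene");e=robot.read_camera("side")
b=cv2.resize(e["frame"][60:260,180:380,::-1],(400,400),interpolation=3)
a=cv2.resize(s["frame"][60:260,110:310,::-1],(400,400),interpolation=3)
cv2.imwrite("pics/se3.png",np.hstack([a,b]))
E
```

```text
t: 5.52
tool_pos: [0.6535, -0.2056, 0.1404]
orientation: [-1.503, -1.925, -0.623]
force: [-0.2, -1.1, 0.3]
opening: 0.0007
gripper_force: 0.0
0.45 [ 0.0023  0.0016 -0.0047]
0.55 [ 0.0196  0.0015 -0.0099]
0.65 [ 0.0372  0.0014 -0.0133]
0.75 [ 0.0551  0.0014 -0.0149]
0.85 [ 0.072   0.0013 -0.0148]
0.95 [ 0.0881  0.0013 -0.013 ]
1.05 [ 0.1039  0.0012 -0.0096]
1.15 [ 0.1193  0.0012 -0.0047]
1.25 [0.1342 0.0011 0.0017]
1.35 [0.1484 0.0011 0.0096]
1.45 [0.1616 0.0011 0.0189]
1.55 [0.1739 0.001  0.0294]
1.65 [0.1851 0.001  0.0411]
1.75 [0.1951 0.001  0.0539]
1.85 [0.2037 0.001  0.0676]
1.95 [0.2109 0.001  0.0821]
2.05 [0.2167 0.001  0.0972]
```

View pics/se3.png

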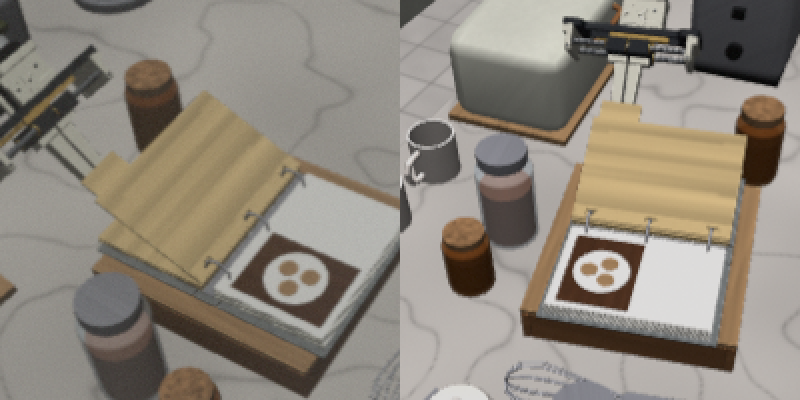

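The side crop shows only the top board raised, resting on the fingertips at (625,100), with the two lower dividers flat. Continuing up to upright and slightly beyond.

```bash
python3 -m handwheel '[[1,0.01,0.001,-0.006,0,0,0],[1,0.02,0.001,-0.009,0,0,0],[1,0.037,0.001,-0.011,0,0,0],[1,0.055,0.001,-0.012,0,0,0],[1,0.072,0.001,-0.012,0,0,0],[1,0.088,0.001,-0.01,0,0,0],[1,0.104,0.001,-0.007,0,0,0],[1,0.119,0.001,-0.002,0,0,0],[1,0.134,0.001,0.004,0,0,0],[1,0.148,0.001,0.012,0,0,0],[1,0.162,0.001,0.02,0,0,0],[1,0.174,0.001,0.03,0,0,0],[1,0.185,0.001,0.041,0,0,0],[1,0.195,0.001,0.054,0,0,0],[1,0.195,0.001,0.054,0,0,0],[1,0.195,0.001,0.054,0,0,0]]'
python3 - <<'E'
from h import *
q=np.load("c.npy");c=q[:3]
print("err",rel(tool_target(c,Cth(.072,1.75),np.pi/4)),robot.read_state()["q"])
w=robot.read_camera("wrist");s=robot.read_camera("scene");e=robot.read_camera("side")
b=cv2.resize(e["frame"][40:240,180:380,::-1],(400,400),interpolation=3)
a=cv2.resize(s["frame"][40:240,110:310,::-1],(400,400),interpolation=3)
cv2.imwrite("pics/se4.png",np.hstack([a,b]))
E
```

```text
t: 7.68
tool_pos: [0.6118, -0.0356, 0.2404]
orientation: [-1.503, -1.924, -0.623]
force: [0.9, -0.3, -1.2]
opening: 0.0007
gripper_force: 0.0
err [ 0.001   0.0003 -0.0005 -0.0009 -0.0022 -0.0016] [-0.47014584  0.5499992   1.15895696  0.61275211  1.94915938 -0.63600132]
```

View pics/se4.png

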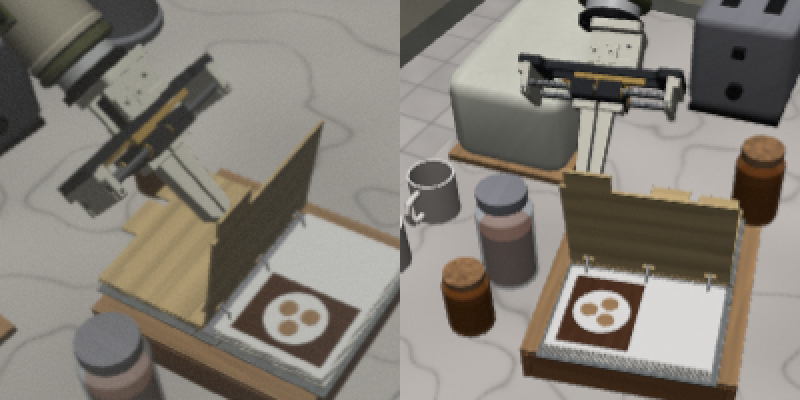

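The board stands upright at about 1.75 rad, with the fingertips on its right face near the tab. I'll back off, shift to mid-board, clear of jar_far, and push over with a decreasing tilt.

```bash
cat >> h.py <<'E'
def push(c,x,r,th,tilt,gap=0):
    B=tabpts(th,[[x,r,-.002-gap]])[0]; a=c[2]
    P,Rm=tool_target(c,B,tilt)
    if np.cos(tilt)*np.sin(th)+np.sin(tilt)*np.cos(th)<0: P=P+.015*Rm[:,0]
    return P,Rm
E
python3 - <<'E'
from h import *
c=np.load("c.npy")[:3]
print("approach",rel(push(c,0,.13,1.75,np.pi/4,.02)))
for th in np.arange(1.75,3.2,.1):
    t=np.interp(th,[1.75,2.95],[45,15]);print(round(th,2),rel(push(c,0,.13,th,np.radians(t))))
print(3.14,rel(push(c,0,.13,3.1416,np.radians(15))))
E
```

```text
approach [-0.0366 -0.0716  0.0015 -0.0007 -0.0022 -0.0017]
1.75 [-0.0254 -0.0716  0.018  -0.0007 -0.0022 -0.0017]
1.85 [-0.0178 -0.0716  0.0287 -0.0007 -0.0161 -0.0017]
1.95 [-0.0113 -0.0717  0.04   -0.0007 -0.03   -0.0017]
2.05 [-0.006  -0.0717  0.0519 -0.0008 -0.0439 -0.0017]
2.15 [-0.002  -0.0717  0.0642 -0.0008 -0.0578 -0.0017]
2.25 [ 0.0008 -0.0717  0.0768 -0.0009 -0.0717 -0.0017]
2.35 [ 0.0023 -0.0716  0.0896 -0.0009 -0.0856 -0.0016]
2.45 [ 0.0025 -0.0716  0.1025 -0.0009 -0.0994 -0.0016]
2.55 [ 0.0015 -0.0716  0.1152 -0.001  -0.1133 -0.0016]
2.65 [-0.0009 -0.0715  0.1278 -0.001  -0.1272 -0.0016]
2.75 [-0.0045 -0.0715  0.14   -0.001  -0.1411 -0.0016]
2.85 [ 0.004  -0.0715  0.1588 -0.0011 -0.155  -0.0015]
2.95 [-0.0023 -0.0714  0.1706 -0.0011 -0.1689 -0.0015]
3.05 [-0.01   -0.0714  0.181  -0.0011 -0.1689 -0.0015]
3.15 [-0.0187 -0.0713  0.1907 -0.0011 -0.1689 -0.0015]
3.14 [-0.0179 -0.0713  0.1899 -0.0011 -0.1689 -0.0015]
```

```bash
python3 -m handwheel '[[1,0,0,-0.03,0,0,0],[1,-0.015,-0.035,-0.025,0,0,0],[1,-0.0366,-0.0716,-0.01,0,0,0],[1,-0.0366,-0.0716,0.0015,0,-0.002,-0.002],[1,-0.031,-0.0716,0.01,0,-0.002,-0.002],[1,-0.0254,-0.0716,0.018,0,-0.002,-0.002],[1,-0.018,-0.0716,0.0287,0,-0.016,-0.002],[1,-0.0113,-0.0716,0.04,0,-0.03,-0.002],[1,-0.006,-0.0716,0.052,0,-0.044,-0.002],[1,-0.002,-0.0716,0.064,0,-0.058,-0.002],[1,0.001,-0.0716,0.077,0,-0.072,-0.002],[1,0.002,-0.0716,0.09,0,-0.086,-0.002],[1,0.0025,-0.0716,0.1025,0,-0.099,-0.002],[1,0.0015,-0.0716,0.115,0,-0.113,-0.002],[1,-0.001,-0.0716,0.128,0,-0.127,-0.002],[1,-0.001,-0.0716,0.128,0,-0.127,-0.002]]'
python3 - <<'E'
from h import *
c=np.load("c.npy")[:3]
for th in np.arange(2.65,3.2,.1):
    t=np.interp(th,[1.75,2.95],[45,15]);print(round(th,2),rel(push(c,0,.13,th,np.radians(t))))
w=robot.read_camera("wrist");s=robot.read_camera("scene");e=robot.read_camera("side")
b=cv2.resize(e["frame"][60:260,180:380,::-1],(400,400),interpolation=3)
a=cv2.resize(s["frame"][60:260,150:350,::-1],(400,400),interpolation=3)
cv2.imwrite("pics/se5.png",np.hstack([a,b]))
E
```

```text
t: 9.82
tool_pos: [0.5199, 0.0364, 0.1505]
orientation: [-1.719, -2.222, -0.342]
force: [0.5, 0.9, -0.2]
opening: 0.0009
gripper_force: 0.0
2.65 [-0.0023 -0.0003 -0.0006 -0.0011 -0.0003  0.0017]
2.75 [-0.0008 -0.0002  0.0121 -0.001  -0.0142  0.0017]
2.85 [ 0.0143 -0.0001  0.0261 -0.001  -0.0281  0.0017]
2.95 [ 0.0131 -0.0001  0.0393 -0.001  -0.042   0.0017]
3.05 [ 0.01   -0.      0.052  -0.001  -0.042   0.0017]
3.15 [ 0.0057 -0.      0.0642 -0.001  -0.042   0.0017]
```

View pics/se5.png

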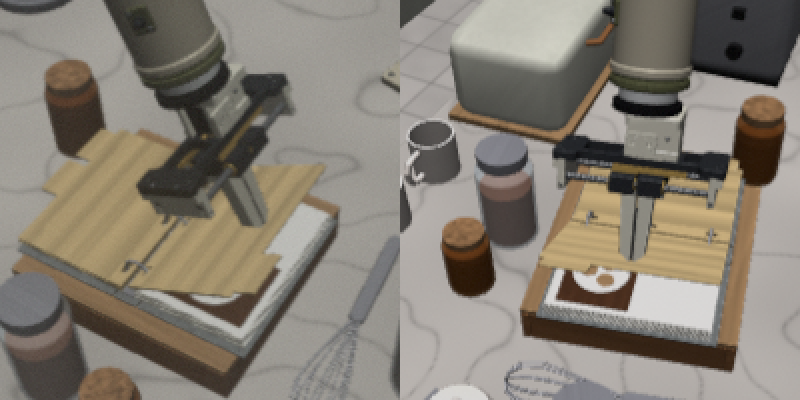

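The top board now lies over the left pages, about 0.5 rad above them, with the fingers on its middle. Nothing else has moved. I'll press it down slowly.

```bash
python3 -m handwheel '[[1,0.002,0,0.01,0,-0.014,0],[1,0.008,0,0.02,0,-0.028,0],[1,0.012,0,0.03,0,-0.042,0],[1,0.012,0,0.038,0,-0.042,0],[1,0.011,0,0.045,0,-0.042,0],[1,0.01,0,0.05,0,-0.042,0],[1,0.009,0,0.054,0,-0.042,0],[1,0.008,0,0.058,0,-0.042,0],[1,0.007,0,0.06,0,-0.042,0],[1,0.007,0,0.06,0,-0.042,0]]'
python3 - <<'E'
from h import *
c=np.load("c.npy")[:3]
for th in (3.05,3.1416,3.16): print(th,rel(push(c,0,.13,th,np.radians(15))))
E
```

```text
t: 11.22
tool_pos: [0.5123, 0.0631, 0.097]
orientation: [-1.793, -2.311, -0.233]
force: [-0.2, 0.5, -0.1]
opening: 0.0004
gripper_force: 0.0
3.05 [ 0.0038  0.0005 -0.0086 -0.001   0.      0.0009]
3.1416 [ 0.0014  0.0005  0.0031 -0.001   0.      0.0009]
3.16 [ 0.0008  0.0005  0.0054 -0.001   0.      0.0009]
```

```bash
python3 -m handwheel '[[1,0,0,0.001,0,0,0],[1,0,0,0.002,0,0,0],[1,0,0,0.003,0,0,0],[1,0,0,0.003,0,0,0]]'
python3 -m handwheel '[[1,0,0,0.001,0,0,0],[1,0,0,0.001,0,0,0]]'
```

```text
t: 11.72
tool_pos: [0.5125, 0.0637, 0.0947]
orientation: [-1.793, -2.311, -0.234]
force: [-1.1, -0.5, 3.2]
opening: 0.0009
gripper_force: 1.8
t: 11.98
tool_pos: [0.5126, 0.0638, 0.0944]
orientation: [-1.793, -2.312, -0.234]
force: [-3.2, -3.0, 10.5]
opening: 0.0005
gripper_force: 4.8
```

The force rose to 10 N and the tool stopped advancing, so the board is on its stop. I'll let it rest a moment, retract and check.

```bash
python3 -m handwheel '[[1,0,0,0,0,0,0],[1,0,0,0,0,0,0],[1,0,0,-0.01,0,0,0],[1,-0.01,0,-0.04,0,0,0],[1,-0.03,0,-0.1,0,0,0],[1,-0.06,0,-0.15,0,0,0],[1,-0.06,0,-0.18,0,0,0],[1,-0.06,0,-0.18,0,0,0],[1,-0.06,0,-0.18,0,0,0]]'
python3 - <<'E'
from h import *
c=np.load("c.npy")[:3]
s=robot.read_camera("scene");e=robot.read_camera("side")
for p,o,n in((s,(150,60),"s"),(e,(180,60),"e")):
    for th in (3.07,3.14): print(n,th,np.round((proj(p,c2w(c,tabpts(th,[[.042,.18,0],[.098,.18,0],[-.105,.154,0]])))-o)*2).tolist())
b=cv2.resize(e["frame"][60:260,180:380,::-1],(400,400),interpolation=3)
a=cv2.resize(s["frame"][60:260,150:350,::-1],(400,400),interpolation=3)
cv2.imwrite("pics/se6.png",np.hstack([a,b]))
E
```

```text
t: 13.1
tool_pos: [0.538, -0.0366, 0.2506]
orientation: [-1.792, -2.31, -0.233]
force: [-0.8, 0.3, -1.0]
opening: 0.0005
gripper_force: 0.0
s 3.07 [[297.0, 304.0], [272.0, 343.0], [337.0, 207.0]]
s 3.14 [[297.0, 311.0], [272.0, 350.0], [337.0, 213.0]]
e 3.07 [[184.0, 323.0], [137.0, 315.0], [313.0, 328.0]]
e 3.14 [[184.0, 330.0], [138.0, 322.0], [312.0, 334.0]]
```

View pics/se6.png

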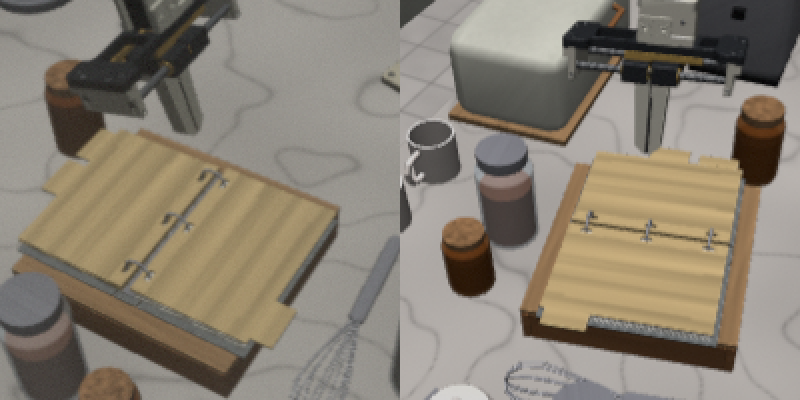

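The board lies flat on the left pages. The tab corners are near (588,331) and (540,327) in the side view, matching 3.14 rad, and the other two dividers lie flat on the right. Handing in.

```bash
python3 -c "
from plant import robot
print(robot.close_job())"
```

```text
the job is handed in; nothing more can be done
None
```

The top divider now lies flat on the left-hand pages, pressed to its stop at about 10 N; the other two lie flat on the right, no bystander looked shifted in the pictures, and the job is handed in (no verdict was returned).

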